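# Bolt the coil test box shut

## Task

Bolt the lid of the grey coil test box: hold the yellow spring catch down with one fingertip and, keeping it down, push the red lug of the bolt with the other fingertip until the bolt is fully home through the staple on the lid. Then take the hand away so that the catch springs up behind the bolt. Everything is only pressed and pushed, so lift nothing, and leave the copper coil, the yellow tape roll and the blue tray on the bench where they are.

Things in the scene. Friction and masses are not known exactly. Their poses are not given: they have to be found in the camera images.
- tester: Grey coil test box fixed to the bench, 290 (x) by 190 (y) by 70 mm; its flat top deck is 70 mm above the bench. Origin: centre of the underside, z up; x points from the bolt's lug to the clear lid (the way the bolt locks), y to the catch's side. Bolt guide and lid staple (22 mm over the deck) stand on the bolt's line 97 mm and more ahead of lug_back's start; the lid's frame is 7 mm over the deck.
- lug_back (a point): Centre of the back (-x) face of the bolt's red upright lug, 30 mm over the deck; moves with the bolt. Lug 30 mm wide (y), 10 thick (x), from 3 to 45 mm over the deck. It is the bolt's rear end: behind it is open deck for 65 mm, only a 3 mm base plate there. Push it along box +x. Ahead: steel bar 14 mm wide with a flat ear, 20 to 50 mm ahead, out to 24 mm on the +y side, both 15 mm over the deck.
- bolt (a joint): Slide of the bolt along box +x, m: 0 = drawn back (open; starts at 0 to 0.0015), 0.045 = fully home through the staple (hard stop). With the catch up, its tooth stops the bolt at about 0.002; it passes only with the catch at least 7 mm down. From about 0.041 the catch can spring up behind the ear and lock it. Needs 2 to 4 N; no spring, stays where left.
- catch_top (a point): Centre of the top face of the yellow spring catch, a flat bar 105 mm long (x) by 36 wide (y) beside the bolt; moves with it. Top 26 mm over the deck when up. At the start 48 mm to the +y side of lug_back and 17.5 mm ahead (+x): the bar reaches from 35 mm behind lug_back to 70 mm ahead. Press it anywhere along; a tip can slide along it. Pressed 11 mm, it is 15 mm over the deck, 30 mm below the lug's top.
- catch (a joint): Travel of the catch, m: 0 = up (sprung, locking), 0.014 = fully down (hard stop). It moves straight down; the spring takes about 3.6 N to start and 7.8 N fully down, and lifts it again when let go.
- coil: Bystander: loose copper-coloured toroid coil lying flat, 80 mm outside and 40 mm inside diameter, 40 mm high, 0.5 kg. Origin: centre of its underside.
- tape: Bystander: loose yellow-green tape roll lying flat, 68 mm diameter, 25 mm high. Origin: centre of its underside.
- tray: Bystander: loose blue open parts tray, 80 by 60 by 35 mm high. Origin: centre of its underside.

How it is judged:
By the outcome, as a careful person would: the job done as asked, in the order asked, and still so for the second after the job is handed in, with the robot touching nothing.
It also fails if it takes over 32 s, if anything falls off the work surface, if the arm or the gripper's body presses on something with over 40 N, if the wrist force passes 120 N, or if a joint passes its speed limit or range.

## Robot

A 6-joint arm with a two-finger parallel gripper is mounted at the origin on the work surface. World frame = base frame: x ahead of the robot, y to its left, z up, the work surface at z = 0. Lengths are in m, angles in rad, forces in N, time in s.
With the tool pointing down it reaches from about 0.225 to 0.875 m from the base axis. Payload 3.4 kg.
Tool frame: the origin (TCP) lies at the very end of the fingers, on their centre line; the grasp point (between the pads) lies 19 mm behind it (manip.grasp_offset is the distance from the TCP to the grasp point, in m); x points along the fingers, y is the direction in which the jaws open and shut, and the axes are right-handed (so a half turn about x gives the same grasp; the last joint's range is limited). The gripper opens to 85 mm and grips with 20 to 120 N. Pads are 22 mm wide; open, the fingers measure 114 mm over their backs; the gripper's body (76 mm by 85 mm) begins 54 mm behind the grasp point. The pads swing forward as they close: fully open they stand 13 mm farther back than shut.
Start: joints at [1.194, 0.276, 1.505, -0, 1.361, -0.121], TCP at [0.146, 0.556, 0.231] pointing down, gripper open.
Joint ranges: [-2.89, 2.89], [-0.75, 2.08], [0.22, 2.7], [-1.18, 4.32], [0.11, 2.71], [-2.7, 2.7]. Speed limits (rad/s): [2.57, 2.57, 3.14, 3.14, 3.14, 3.14].

## Interface

Orientations are given as a unit quaternion [w, x, y, z].
In Python, from rig import manip gives the robot as it stands.
- The arm moves only by the tool step_arm, never from a script. Its argument "increments" is a list of rows, each an object with "grip": the opening, from 0 (shut) to 1 (fully open); "delta_pos": the shift along the world's x, y, z in m, a list of three; "twist": the turn about the world's z in degrees. A call has 1 to 10 rows; each row shifts and turns the commanded pose from where the row before left it; what a row does not reach is not made up. A row lasts 1/12 s, in which the tool goes at most 41.7 mm and 7.16 degrees, less where a joint would pass 70% of its speed; a pose out of reach is approached as far as the arm can. A call with a gripper value outside its range is refused whole. The fingers move at their own pace and stop on an object; "force" is the grip in N (left out, the last holds). Time passes only in rows, so rows that do not move let the fingers close. It gives the time, the measured TCP pose, the force and the opening at its end, in the units of the state.
- manip.get_state(): the state, without advancing time (a new reading comes with each control period).
- manip.get_image(name): name is "scene" or "side" or "wrist"; returns a dict with "img" (384x512x3 uint8, red, green, blue), "fx", "fy", "cx", "cy" (pixels), "rvec" (rotation vector, rad) and "tvec" (3), from world to camera coordinates, as OpenCV has them; the wrist camera has in their place "mount" (4x4, takes a point from camera to tool coordinates, whose origin is the TCP and whose axes are the tool frame's). Camera axes: x right, y down, z forward; pixel columns grow to the right and rows downward; lengths in m; the calibration is good to about 2 mm. A picture is of the moment at which its call begins: read the wrist's pose just before it. There is no depth.
- manip.sign_off(): hands the job in, once; it reports no verdict.
The state is a dict: "clock": time; "qpos": joint angles; "qd": joint speeds; "effort": joint torques, N m; "position": TCP position; "ee_rot": TCP orientation; "contact_force": force on the tool from outside, world axes, zero at the start; "moment": the same for the moment, N m; "width": finger opening in m.
Only numpy, scipy, OpenCV 4.12 (cv2) and the standard library are available. Lean on these libraries where they do the work, as an engineer would, in place of code of your own. Each camera call takes 0.05 s, during which the arm holds its last target. There are 200 camera calls.

## Working session

There is one attempt and no reset: what is moved stays moved. The work goes in short steps, Python scripts to look and compute and a tool call to move; the robot and the scene stay as the last step left them, time stands still between calls to the robot, and variables do not carry over. Pictures are saved under pics/ and viewed, about 8 in all and at most 12, crops included, and the job is handed in when it is done.

Besides the shell and the picture viewer there is one more tool, called after "Call:" as name([rows], argument=value, ...), one row to a line, values as JSON. step_arm: Moves the arm, as the interface text tells. Its arguments: {"type":"object","properties":{"increments":{"type":"array"},"force":{"type":"number"}},"required":["increments"]}

```bash
mkdir -p pics; cat > h.py <<'E'
import numpy as np, cv2
from rig import manip
def ray(c,u,v):
    R=cv2.Rodrigues(np.array(c["rvec"],float))[0]; t=np.array(c["tvec"],float).ravel()
    d=R.T@np.array([(u-c["cx"])/c["fx"],(v-c["cy"])/c["fy"],1]); return -R.T@t,d
def atz(c,u,v,z):
    o,d=ray(c,u,v); return o+d*(z-o[2])/d[2]
def proj(c,p):
    K=np.array([[c["fx"],0,c["cx"]],[0,c["fy"],c["cy"]],[0,0,1.]])
    return cv2.projectPoints(np.array(p,float).reshape(-1,1,3),np.array(c["rvec"],float),np.array(c["tvec"],float),K,None)[0].reshape(-1,2)
E
python3 - <<'E'
from h import *
import pickle
s=manip.get_state();print(s)
for n in("scene","side"):
    c=manip.get_image(n); pickle.dump(c,open(n+"0.pkl","wb"))
    cv2.imwrite(f"pics/{n}0.png",cv2.resize(c["img"][...,::-1],(800,600),interpolation=cv2.INTER_CUBIC))
    print(n,c["fx"],c["cx"],ray(c,256,192))
E
```

```text
{'clock': 0.0, 'qpos': array([ 1.19401615e+00,  2.76559495e-01,  1.50613741e+00, -1.95401809e-05,
        1.36070235e+00, -1.21004918e-01]), 'qd': array([ 0.00020567, -0.00154878,  0.00047882,  0.00034193, -0.00052611,
        0.00038112]), 'effort': array([ 2.12727944e-03, -4.16768575e+01, -2.45807505e+01, -1.80602865e-04,
        1.11116271e-02, -3.68407214e-06]), 'position': array([0.14528855, 0.55578797, 0.23045826]), 'ee_rot': array([ 0.70118131,  0.08956173,  0.7014829 , -0.09080315]), 'contact_force': array([-0.38622088,  0.46610889,  0.54215572]), 'moment': array([-0.00703937,  0.01650967,  0.00363127]), 'width': 0.08554175276783531}
scene 446.08510791184057 255.48291858677965 (array([1.15673745, 0.3908138 , 0.86289263]), array([-0.54666003, -0.34897839, -0.76117457]))
side 349.2622060052854 254.542992629544 (array([0.26040042, 0.69652989, 0.54339565]), array([ 0.35190546, -0.74409349, -0.56814161]))
```

View pics/scene0.png

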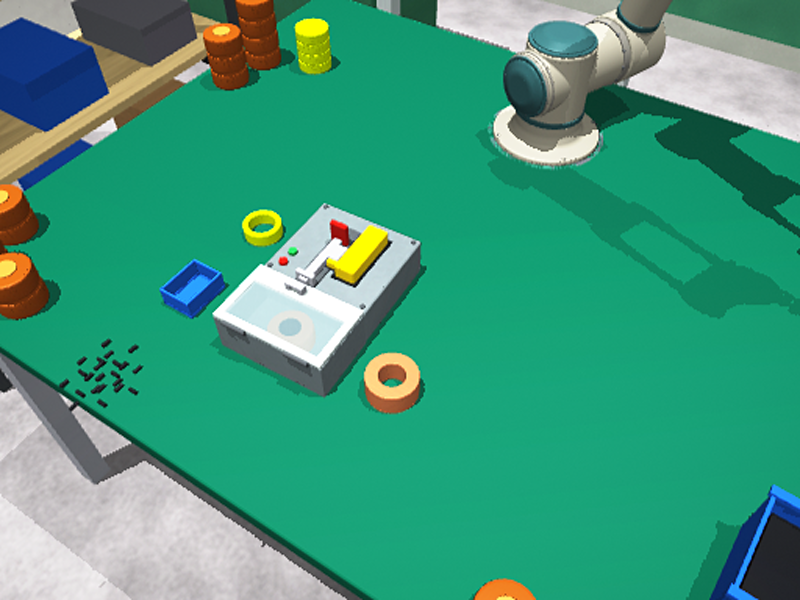

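View pics/side0.png

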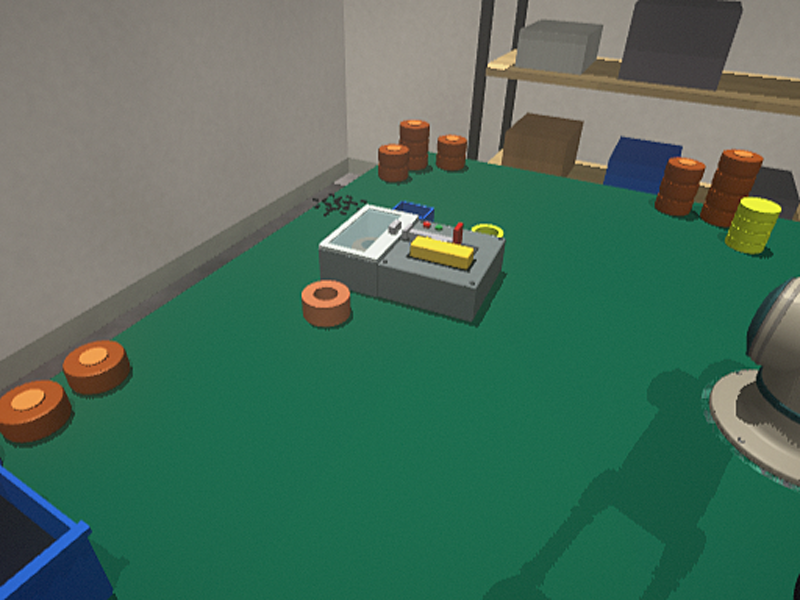

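The scene view shows the box with the red lug at about (340,232), the yellow catch at (360,255) and the clear lid toward the lower left. The coil is at (391,380), the tape at (263,228) and the tray at (192,288). The side view agrees. Next I'll enlarge both crops.

```bash
python3 - <<'E'
from h import *
import pickle
for n,(x,y,w,h) in dict(scene=(130,122,145,108),side=(200,125,130,97)).items():
    c=pickle.load(open(n+"0.pkl","rb")); k=800/w
    cv2.imwrite(f"pics/{n}0c.png",cv2.resize(c["img"][y:y+h,x:x+w,::-1],(800,int(h*k)),interpolation=cv2.INTER_CUBIC))
E
```

```text
(no output)
```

View pics/scene0c.png

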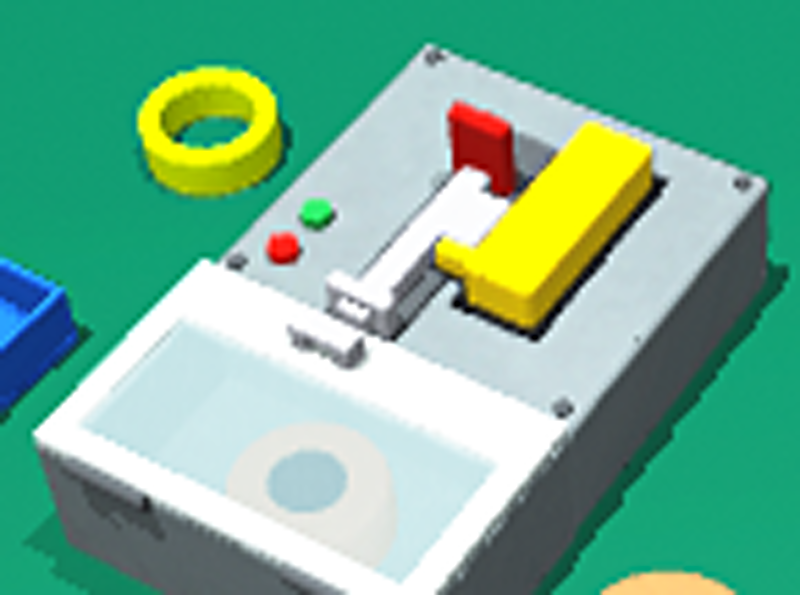

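View pics/side0c.png

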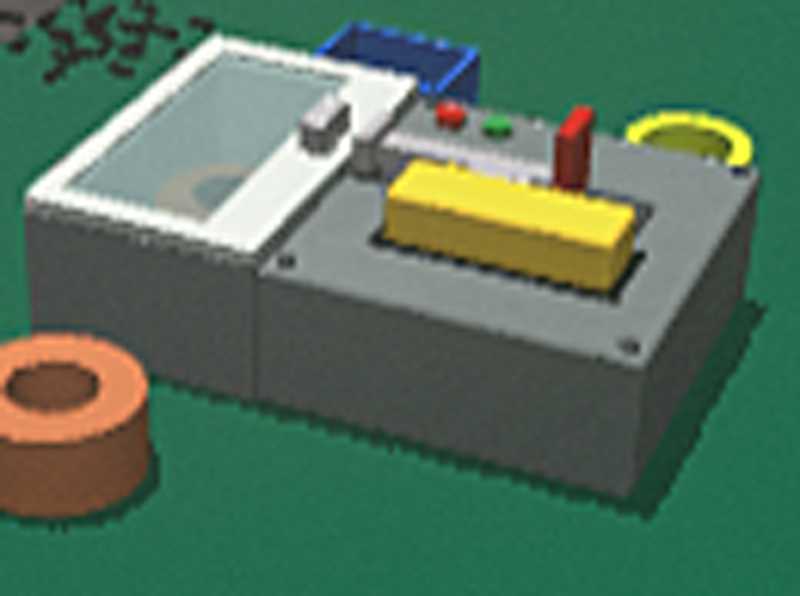

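The scene crop shows:
- Catch top corners at (595,122), (653,158), (530,320) and (467,280).
- Lug top edge from (452,103) to (514,125).
- Rear deck corners at (425,45) and (768,183).

The side crop shows:
- Catch top corners at (417,160), (636,207), (609,262) and (385,200).
- Rear deck corners at (640,365) and (757,175).

```bash
python3 - <<'E'
from h import *
import pickle
B=dict(scene=(130,122,145),side=(200,125,130))
P=dict(scene=dict(cr_m=(595,122,.096),cr_p=(653,158,.096),cf_p=(530,320,.096),cf_m=(467,280,.096),dr_m=(425,45,.07),dr_p=(768,183,.07),lugtop_m=(450,108,.115),lugtop_p=(514,127,.115)),
 side=dict(cr_m=(636,207,.096),cr_p=(609,262,.096),cf_p=(385,203,.096),cf_m=(417,160,.096),dr_m=(757,175,.07),dr_p=(640,365,.07),lug_pr=(594,110,.115),lug_pf=(562,122,.115)))
for n in B:
    c=pickle.load(open(n+"0.pkl","rb")); x,y,w=B[n]; k=w/800
    W={a:atz(c,x+(u+.5)*k-.5,y+(v+.5)*k-.5,z)[:2] for a,(u,v,z) in P[n].items()}
    print(n)
    for a in W: print(a,W[a].round(4))
    L=(W["cf_m"]+W["cf_p"]-W["cr_m"]-W["cr_p"])/2; print("len",np.linalg.norm(L),"yaw",np.degrees(np.arctan2(L[1],L[0])),"ctr",(W["cf_m"]+W["cf_p"]+W["cr_m"]+W["cr_p"])/4)
    D=W["dr_p"]-W["dr_m"]; print("deck",np.linalg.norm(D),"yaw",np.degrees(np.arctan2(-D[0],D[1])))
s=manip.get_state(); print(s["clock"])
c=manip.get_image("wrist"); print(c["mount"],c["fx"])
from scipy.spatial.transform import Rotation as R
print(R.from_quat(s["ee_rot"][[1,2,3,0]]).as_matrix().round(3))
E
```

```text
scene
cr_m [ 0.4978 -0.0848]
cr_p [ 0.5031 -0.05  ]
cf_p [ 0.612  -0.0402]
cf_m [ 0.6077 -0.076 ]
dr_m [ 0.4751 -0.1998]
dr_p [ 0.4663 -0.0119]
lugtop_m [ 0.5412 -0.132 ]
lugtop_p [ 0.5359 -0.1012]
len 0.10980903261578177 yaw 4.828529722062158 ctr [ 0.55514881 -0.06275397]
deck 0.18814369483146023 yaw 2.678405487310196
side
cr_m [ 0.4982 -0.0896]
cr_p [ 0.4919 -0.0401]
cf_p [ 0.5942 -0.0403]
cf_m [ 0.5987 -0.0827]
dr_m [ 0.4727 -0.1922]
dr_p [ 0.4654 -0.0118]
lug_pr [ 0.5352 -0.1313]
lug_pf [ 0.5433 -0.1133]
len 0.10143691353154181 yaw 1.8899492967651825 ctr [ 0.54575545 -0.06321119]
deck 0.18057340424484367 yaw 2.3122731104910375
0.1
[[-1.35441728e-03 -3.11565789e-01  9.50223618e-01 -1.42689629e-01]
 [ 9.99998376e-01  7.07883738e-04  1.65747031e-03 -4.38626729e-04]
 [-1.18905889e-03  9.50224320e-01  3.11564324e-01 -7.98283645e-02]
 [ 0.00000000e+00  0.00000000e+00  0.00000000e+00  1.00000000e+00]] 274.34876854292366
[[-0.001  0.253  0.967]
 [-0.002  0.967 -0.253]
 [-1.    -0.002 -0.   ]]
```

Call:
step_arm([
  {"grip":0.42,"delta_pos":[0.018,-0.032,0],"twist":1.7},
  {"grip":0.42,"delta_pos":[0.018,-0.032,0],"twist":1.7},
  {"grip":0.42,"delta_pos":[0.018,-0.032,0],"twist":1.7},
  {"grip":0.42,"delta_pos":[0.018,-0.032,0],"twist":1.7},
  {"grip":0.42,"delta_pos":[0.018,-0.032,0],"twist":1.7},
  {"grip":0.42,"delta_pos":[0.018,-0.032,0],"twist":1.7},
  {"grip":0.42,"delta_pos":[0.018,-0.032,0],"twist":1.7},
  {"grip":0.42,"delta_pos":[0.018,-0.032,0],"twist":1.7},
  {"grip":0.42,"delta_pos":[0.018,-0.032,0],"twist":1.7},
  {"grip":0.42,"delta_pos":[0.018,-0.032,0],"twist":1.7},
])

```text
clock: 0.98
position: [0.3257, 0.2347, 0.2313]
ee_rot: [0.707, -0.015, 0.707, 0.015]
contact_force: [0.4, 0.4, -0.1]
width: 0.0356
```

Call:
step_arm([
  {"grip":0.42,"delta_pos":[0.018,-0.032,0],"twist":0},
  {"grip":0.42,"delta_pos":[0.018,-0.032,0],"twist":0},
  {"grip":0.42,"delta_pos":[0.018,-0.032,0],"twist":0},
  {"grip":0.42,"delta_pos":[0.018,-0.032,0],"twist":0},
  {"grip":0.42,"delta_pos":[0.018,-0.032,0],"twist":0},
  {"grip":0.42,"delta_pos":[0.018,-0.032,0],"twist":0},
  {"grip":0.42,"delta_pos":[0.018,-0.032,0],"twist":0},
  {"grip":0.42,"delta_pos":[0.018,-0.032,0],"twist":0},
  {"grip":0.42,"delta_pos":[0.018,-0.032,0],"twist":0},
  {"grip":0.42,"delta_pos":[0.018,-0.032,0],"twist":0},
])

```text
clock: 1.82
position: [0.5058, -0.0855, 0.2311]
ee_rot: [0.707, -0.014, 0.707, 0.014]
contact_force: [0.5, 0.4, 1.2]
width: 0.0361
```

Call:
step_arm([
  {"grip":0.42,"delta_pos":[0,0,0],"twist":0},
  {"grip":0.42,"delta_pos":[0,0,0],"twist":0},
  {"grip":0.42,"delta_pos":[0,0,0],"twist":0},
])

```text
clock: 2.07
position: [0.5048, -0.0833, 0.2308]
ee_rot: [0.706, -0.014, 0.708, 0.015]
contact_force: [0.5, 1.0, 0.8]
width: 0.0357
```

```bash
python3 - <<'E'
from h import *
import pickle
from scipy.spatial.transform import Rotation as R
s=manip.get_state(); c=manip.get_image("wrist")
T=np.eye(4); T[:3,:3]=R.from_quat(s["ee_rot"][[1,2,3,0]]).as_matrix(); T[:3,3]=s["position"]
I=np.linalg.inv(T@c["mount"]); c["rvec"]=cv2.Rodrigues(I[:3,:3])[0]; c["tvec"]=I[:3,3]
pickle.dump(c,open("w1.pkl","wb")); print(s); print(T.round(3))
cv2.imwrite("pics/w1.png",cv2.resize(c["img"][...,::-1],(800,600),interpolation=cv2.INTER_CUBIC))
E
```

```text
{'clock': 2.0667, 'qpos': array([-3.00050951e-01,  1.81700136e-01,  1.63445739e+00,  7.35398427e-04,
        1.32759939e+00, -1.91130301e+00]), 'qd': array([ 0.02273889, -0.01806738,  0.0107919 , -0.00087733, -0.0001347 ,
       -0.00059834]), 'effort': array([-8.30224771e-01, -3.48282015e+01, -2.47069967e+01, -6.96781394e-02,
       -9.25312098e-02, -1.31079454e-03]), 'position': array([ 0.50476112, -0.08325105,  0.23075574]), 'ee_rot': array([ 0.70631609, -0.01375905,  0.70760978,  0.01471976]), 'contact_force': array([0.49453023, 1.02154618, 0.80965959]), 'moment': array([ 0.02976782, -0.02963174,  0.01334436]), 'width': 0.03567547439764818}
[[-0.002 -0.04   0.999  0.505]
 [ 0.001  0.999  0.04  -0.083]
 [-1.     0.001 -0.002  0.231]
 [ 0.     0.     0.     1.   ]]
```

View pics/w1.png

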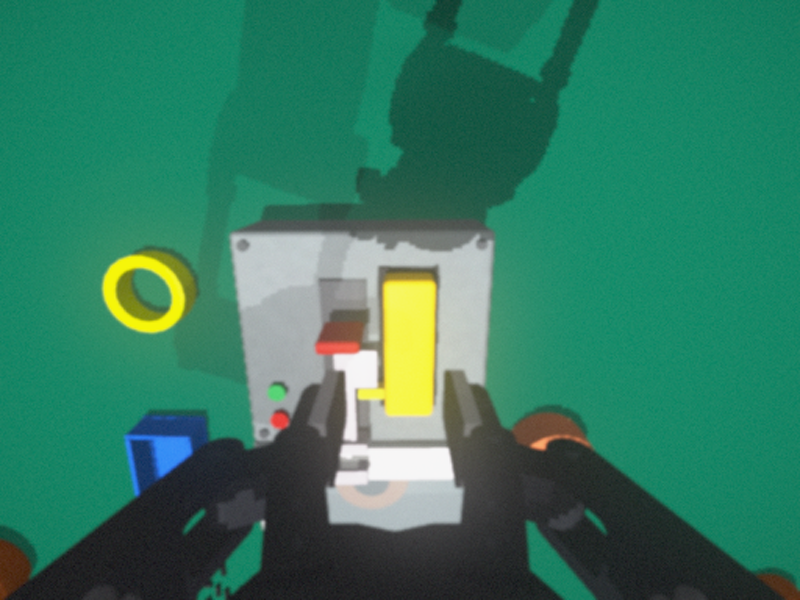

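The wrist view shows the box squared up to the jaws. The rear deck corners are at (231,233) and (493,232), the catch top runs from (384,280) to (436,415), and the lug is at (340,338). I'll enlarge it.

```bash
python3 - <<'E'
from h import *
import pickle
c=pickle.load(open("w1.pkl","rb"))
cv2.imwrite("pics/w1c.png",cv2.resize(c["img"][140:275,140:320,::-1],(800,600),interpolation=cv2.INTER_CUBIC))
E
```

```text
(no output)
```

View pics/w1c.png

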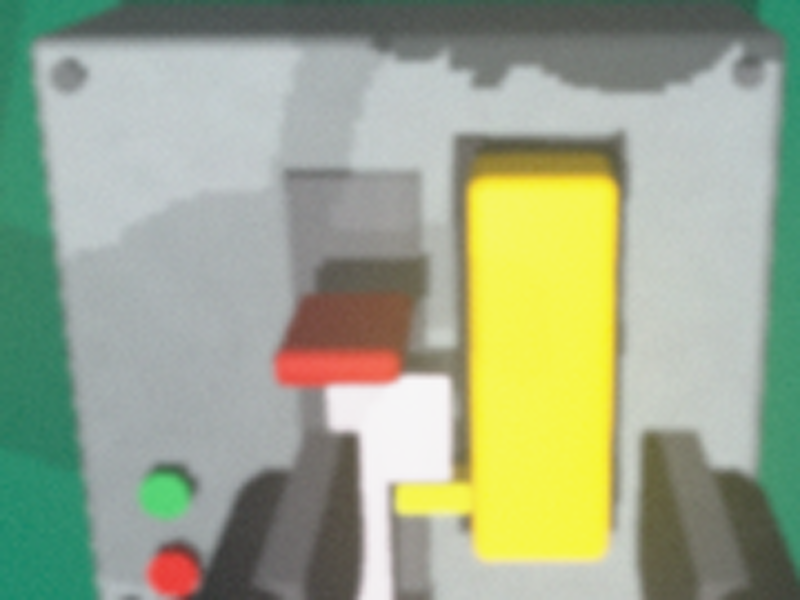

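```bash
python3 - <<'E'
from h import *
import pickle
c=pickle.load(open("w1.pkl","rb"))
P=dict(cr_m=(468,176,.096),cr_p=(619,176,.096),cf_p=(610,560,.096),cf_m=(474,560,.096),lb_m=(281,350,.115),lb_p=(402,350,.115),lf_m=(276,385,.115),lf_p=(400,384,.115),bb_m=(305,295,.073),bb_p=(413,297,.073),d_m=(34,40,.07),d_p=(782,40,.07))
W={a:atz(c,140+u/4.444,140+v/4.444,z)[:2] for a,(u,v,z) in P.items()}
for a in W: print(a,W[a].round(4))
L=(W["cf_m"]+W["cf_p"]-W["cr_m"]-W["cr_p"])/2; print(np.linalg.norm(L),np.degrees(np.arctan2(L[1],L[0])),(W["cf_m"]+W["cf_p"]+W["cr_m"]+W["cr_p"])/4)
D=W["d_p"]-W["d_m"]; print(np.linalg.norm(D),np.degrees(np.arctan2(-D[0],D[1])))
E
```

```text
cr_m [ 0.4984 -0.0906]
cr_p [ 0.497  -0.0552]
cf_p [ 0.6005 -0.05  ]
cf_m [ 0.6019 -0.0856]
lb_m [ 0.5363 -0.1318]
lb_p [ 0.5352 -0.1041]
lf_m [ 0.5452 -0.1331]
lf_p [ 0.5438 -0.1044]
bb_m [ 0.5385 -0.1326]
bb_p [ 0.5379 -0.1043]
d_m [ 0.4749 -0.1996]
d_p [ 0.4673 -0.0142]
0.10364137190380059 2.808128602383541 [ 0.54946971 -0.07034747]
0.18557829112677834 2.354205438861295
```

Call:
step_arm([
  {"grip":0.42,"delta_pos":[0.011,-0.011,-0.016],"twist":0},
  {"grip":0.42,"delta_pos":[0,0,-0.03],"twist":0},
  {"grip":0.42,"delta_pos":[0,0,-0.03],"twist":0},
  {"grip":0.42,"delta_pos":[0,0,-0.02],"twist":0},
  {"grip":0.42,"delta_pos":[0,0,-0.015],"twist":0},
  {"grip":0.42,"delta_pos":[0,0,-0.01],"twist":0},
  {"grip":0.42,"delta_pos":[0,0,0],"twist":0},
  {"grip":0.42,"delta_pos":[0,0,0],"twist":0},
  {"grip":0.42,"delta_pos":[0,0,0],"twist":0},
])

```text
clock: 2.87
position: [0.5172, -0.0944, 0.1115]
ee_rot: [0.708, -0.015, 0.706, 0.015]
contact_force: [0.3, -0.2, -0.1]
width: 0.0359
```

```bash
python3 - <<'E'
from h import *
s=manip.get_state(); print(s["position"],s["contact_force"],s["width"])
ims=[manip.get_image(n)["img"][...,::-1] for n in("wrist","side")]
a=cv2.resize(ims[0][130:330,130:380],(400,320),interpolation=cv2.INTER_CUBIC)
b=cv2.resize(ims[1][105:225,200:350],(400,320),interpolation=cv2.INTER_CUBIC)
cv2.imwrite("pics/d1.png",cv2.resize(np.hstack([a,b]),(800,320)))
E
```

```text
[ 0.51723147 -0.09440259  0.11152986] [ 0.28664048 -0.15709089 -0.11603778] 0.03592224501422975
```

View pics/d1.png

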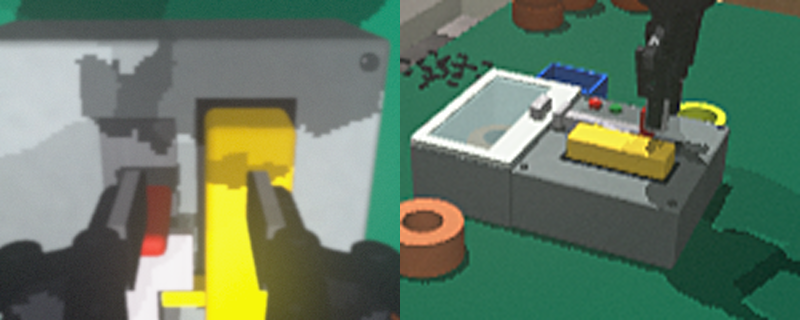

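The left finger stands behind the lug and hides its left two thirds, with the lug's right edge visible at (165,210). The right finger is over the middle of the catch. Nothing is touching, so I'll descend slowly.

Call:
step_arm([
  {"grip":0.42,"delta_pos":[0,0,-0.004],"twist":0},
  {"grip":0.42,"delta_pos":[0,0,-0.004],"twist":0},
  {"grip":0.42,"delta_pos":[0,0,-0.004],"twist":0},
  {"grip":0.42,"delta_pos":[0,0,-0.003],"twist":0},
  {"grip":0.42,"delta_pos":[0,0,-0.003],"twist":0},
  {"grip":0.42,"delta_pos":[0,0,0],"twist":0},
  {"grip":0.42,"delta_pos":[0,0,0],"twist":0},
  {"grip":0.42,"delta_pos":[0,0,0],"twist":0},
])

```text
clock: 3.63
position: [0.5162, -0.0947, 0.0925]
ee_rot: [0.707, -0.014, 0.707, 0.015]
contact_force: [-1.4, 0.6, 3.1]
width: 0.0359
```

Call:
step_arm([
  {"grip":0.42,"delta_pos":[0,0,-0.003],"twist":0},
  {"grip":0.42,"delta_pos":[0,0,-0.003],"twist":0},
  {"grip":0.42,"delta_pos":[0,0,0],"twist":0},
  {"grip":0.42,"delta_pos":[0,0,0],"twist":0},
  {"grip":0.42,"delta_pos":[0,0,0],"twist":0},
])

```text
clock: 4.05
position: [0.5163, -0.0947, 0.0864]
ee_rot: [0.707, -0.014, 0.707, 0.015]
contact_force: [-2.1, 1.1, 5.0]
width: 0.0359
```

Call:
step_arm([
  {"grip":0.42,"delta_pos":[0,0,-0.002],"twist":0},
  {"grip":0.42,"delta_pos":[0,0,-0.002],"twist":0},
  {"grip":0.42,"delta_pos":[0,0,0],"twist":0},
  {"grip":0.42,"delta_pos":[0,0,0],"twist":0},
  {"grip":0.42,"delta_pos":[0,0,0],"twist":0},
])

```text
clock: 4.47
position: [0.5164, -0.0947, 0.0826]
ee_rot: [0.707, -0.014, 0.707, 0.015]
contact_force: [-2.4, 0.5, 6.9]
width: 0.036
```

Call:
step_arm([
  {"grip":0.42,"delta_pos":[0,0,-0.002],"twist":0},
  {"grip":0.42,"delta_pos":[0,0,0],"twist":0},
  {"grip":0.42,"delta_pos":[0,0,0],"twist":0},
  {"grip":0.42,"delta_pos":[0,0,0],"twist":0},
])

```text
clock: 4.8
position: [0.5163, -0.0947, 0.0809]
ee_rot: [0.707, -0.014, 0.707, 0.015]
contact_force: [-3.0, 0.5, 7.7]
width: 0.0358
```

The force and height put the catch about 12 mm down, so I'll push along box +x.

Call:
step_arm([
  {"grip":0.42,"delta_pos":[0.003,0.0001,0],"twist":0},
  {"grip":0.42,"delta_pos":[0.003,0.0001,0],"twist":0},
  {"grip":0.42,"delta_pos":[0.003,0.0001,0],"twist":0},
  {"grip":0.42,"delta_pos":[0.003,0.0002,0],"twist":0},
  {"grip":0.42,"delta_pos":[0.003,0.0001,0],"twist":0},
  {"grip":0.42,"delta_pos":[0.003,0.0001,0],"twist":0},
  {"grip":0.42,"delta_pos":[0.003,0.0002,0],"twist":0},
])

```text
clock: 5.38
position: [0.5319, -0.0936, 0.0808]
ee_rot: [0.703, -0.015, 0.711, 0.015]
contact_force: [-14.2, -1.1, 18.0]
width: 0.0361
```

Call:
step_arm([
  {"grip":0.42,"delta_pos":[0,0,0],"twist":0},
  {"grip":0.42,"delta_pos":[0,0,0],"twist":0},
])

```text
clock: 5.55
position: [0.5328, -0.0936, 0.0808]
ee_rot: [0.704, -0.015, 0.71, 0.015]
contact_force: [-11.2, -1.1, 16.0]
width: 0.0359
```

```bash
python3 - <<'E'
from h import *
s=manip.get_state(); print(s["position"],s["contact_force"],s["moment"],s["width"])
ims=[manip.get_image(n)["img"][...,::-1] for n in("wrist","side","scene")]
a=cv2.resize(ims[0][130:330,130:380],(400,320),interpolation=cv2.INTER_CUBIC)
b=cv2.resize(ims[1][115:211,210:330],(400,320),interpolation=cv2.INTER_CUBIC)
d=cv2.resize(ims[2][115:205,170:290],(800,600),interpolation=cv2.INTER_CUBIC)[:280]
cv2.imwrite("pics/d2.png",np.vstack([np.hstack([a,b]),d]))
E
```

```text
[ 0.53276402 -0.09362643  0.08078079] [-11.16695582  -1.08596171  15.95755697] [0.161652   1.95274211 0.2320354 ] 0.03588509561085342
```

View pics/d2.png

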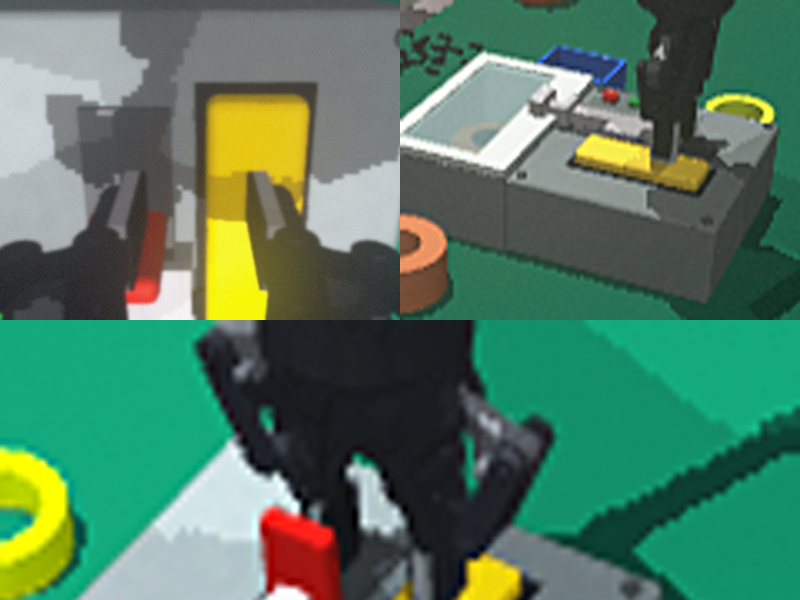

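The catch is down (side view 690,160) and the left finger is against the red lug. The force ratio looks like friction from the catch bottoming out, so I'll ease up slightly.

Call:
step_arm([
  {"grip":0.42,"delta_pos":[0,0,0.001],"twist":0},
  {"grip":0.42,"delta_pos":[0,0,0.001],"twist":0},
  {"grip":0.42,"delta_pos":[0,0,0],"twist":0},
  {"grip":0.42,"delta_pos":[0,0,0],"twist":0},
])

```text
clock: 6.03
position: [0.5343, -0.0935, 0.0819]
ee_rot: [0.705, -0.014, 0.709, 0.015]
contact_force: [-7.4, -1.4, 7.2]
width: 0.0361
```

Call:
step_arm([
  {"grip":0.42,"delta_pos":[0.002,0.0001,0],"twist":0},
  {"grip":0.42,"delta_pos":[0.002,0.0001,0],"twist":0},
  {"grip":0.42,"delta_pos":[0.002,0.0001,0],"twist":0},
  {"grip":0.42,"delta_pos":[0.002,0.0001,0],"twist":0},
  {"grip":0.42,"delta_pos":[0.002,0.0001,0],"twist":0},
])

```text
clock: 6.45
position: [0.5445, -0.093, 0.0819]
ee_rot: [0.705, -0.014, 0.709, 0.015]
contact_force: [-5.6, -1.3, 7.2]
width: 0.0356
```

Call:
step_arm([
  {"grip":0.42,"delta_pos":[0.003,0.0001,0],"twist":0},
  {"grip":0.42,"delta_pos":[0.003,0.0002,0],"twist":0},
  {"grip":0.42,"delta_pos":[0.003,0.0001,0],"twist":0},
  {"grip":0.42,"delta_pos":[0.003,0.0001,0],"twist":0},
  {"grip":0.42,"delta_pos":[0.003,0.0002,0],"twist":0},
  {"grip":0.42,"delta_pos":[0.003,0.0001,0],"twist":0},
])

```text
clock: 6.95
position: [0.5625, -0.0922, 0.0819]
ee_rot: [0.705, -0.014, 0.709, 0.015]
contact_force: [-7.0, 0.2, 7.5]
width: 0.0362
```

Call:
step_arm([
  {"grip":0.42,"delta_pos":[0.002,0.0001,0],"twist":0},
  {"grip":0.42,"delta_pos":[0.002,0.0001,0],"twist":0},
])

```text
clock: 7.12
position: [0.5666, -0.092, 0.082]
ee_rot: [0.705, -0.014, 0.709, 0.015]
contact_force: [-7.1, 0.5, 6.8]
width: 0.0359
```

Call:
step_arm([
  {"grip":0.42,"delta_pos":[0.002,0.0001,0],"twist":0},
  {"grip":0.42,"delta_pos":[0.002,0.0001,0],"twist":0},
])

```text
clock: 7.28
position: [0.5675, -0.0919, 0.0819]
ee_rot: [0.702, -0.014, 0.711, 0.015]
contact_force: [-16.5, -1.0, 14.5]
width: 0.0362
```

Call:
step_arm([
  {"grip":0.42,"delta_pos":[0.0015,0.0001,0],"twist":0},
  {"grip":0.42,"delta_pos":[0,0,0],"twist":0},
  {"grip":0.42,"delta_pos":[0,0,0],"twist":0},
])

```text
clock: 7.53
position: [0.5674, -0.0919, 0.082]
ee_rot: [0.702, -0.014, 0.712, 0.015]
contact_force: [-16.2, -1.6, 14.1]
width: 0.0361
```

```bash
python3 - <<'E'
from h import *
s=manip.get_state(); print(s["position"],s["contact_force"])
ims=[manip.get_image(n)["img"][...,::-1] for n in("side","scene")]
b=cv2.resize(ims[0][115:211,210:330],(400,320),interpolation=cv2.INTER_CUBIC)
d=cv2.resize(ims[1][125:221,160:280],(400,320),interpolation=cv2.INTER_CUBIC)
cv2.imwrite("pics/d3.png",cv2.resize(np.hstack([b,d]),(800,320)))
E
```

```text
[ 0.56743699 -0.09191845  0.08195187] [-16.18851753  -1.55734281  14.07576225]
```

View pics/d3.png

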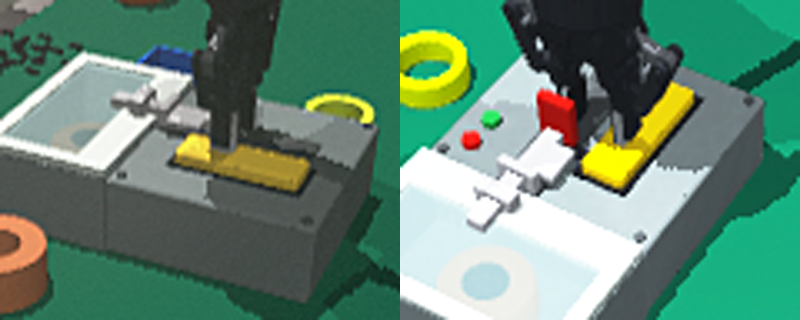

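The bolt nose now passes through the staple (scene 487,213) and the position has stopped advancing at the hard stop. I'll back off a little and then lift away.

Call:
step_arm([
  {"grip":0.42,"delta_pos":[-0.004,-0.0002,0],"twist":0},
  {"grip":0.42,"delta_pos":[-0.002,-0.0001,0],"twist":0},
  {"grip":0.42,"delta_pos":[0,0,0.005],"twist":0},
  {"grip":0.42,"delta_pos":[0,0,0.01],"twist":0},
  {"grip":0.42,"delta_pos":[0,0,0.02],"twist":0},
  {"grip":0.42,"delta_pos":[0,0,0.03],"twist":0},
  {"grip":0.42,"delta_pos":[0,0,0.035],"twist":0},
  {"grip":0.42,"delta_pos":[-0.02,0,0.035],"twist":0},
  {"grip":0.42,"delta_pos":[-0.03,0,0.02],"twist":0},
  {"grip":0.42,"delta_pos":[-0.03,0,0],"twist":0},
])

```text
clock: 8.47
position: [0.4923, -0.0935, 0.2425]
ee_rot: [0.711, -0.016, 0.703, 0.013]
contact_force: [-0.5, -0.3, 0.0]
width: 0.0357
```

Call:
step_arm([
  {"grip":0.42,"delta_pos":[0,0,0],"twist":0},
  {"grip":0.42,"delta_pos":[0,0,0],"twist":0},
  {"grip":0.42,"delta_pos":[0,0,0],"twist":0},
])

```text
clock: 8.72
position: [0.4898, -0.0925, 0.2375]
ee_rot: [0.708, -0.015, 0.706, 0.014]
contact_force: [0.3, -0.8, -0.5]
width: 0.0357
```

```bash
python3 - <<'E'
from h import *
s=manip.get_state(); print(s["clock"],s["position"],s["contact_force"])
ims=[manip.get_image(n)["img"][...,::-1] for n in("side","scene")]
b=cv2.resize(ims[0][115:211,205:325],(800,640),interpolation=cv2.INTER_CUBIC)[100:540]
d=cv2.resize(ims[1][125:221,160:280],(800,640),interpolation=cv2.INTER_CUBIC)[:480]
cv2.imwrite("pics/f.png",np.hstack([cv2.resize(b,(400,300)),cv2.resize(d,(400,300))]))
E
```

```text
8.7167 [ 0.48984401 -0.09245525  0.23750777] [ 0.27215462 -0.773432   -0.5161816 ]
```

View pics/f.png

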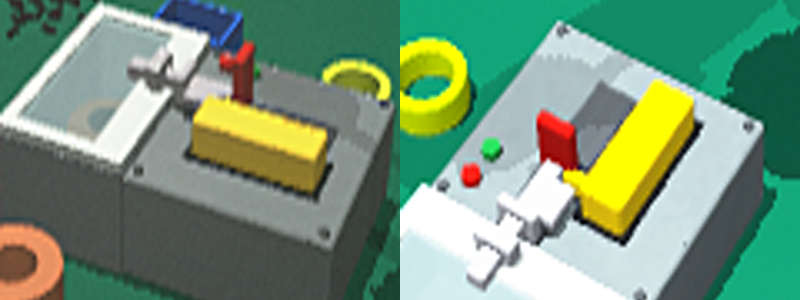

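The final view shows the bolt nose through the staple (485,260). The catch is up again, with its tooth behind the ear at (572,178). The hand is clear and the bystanders have not moved.

```bash
python3 -c "
from rig import manip
print(manip.sign_off())"
```

```text
the job is handed in; nothing more can be done
None
```

The lid is bolted and the job is handed in at about 8.8 s on the clock, against the 32 s limit. No verdict was reported.

- **What I did:** one fingertip held the catch about 12 mm down while the other pushed the lug along box +x. I then backed off about 5 mm, lifted clear, and the catch sprang up.
- **Bolt home:** it stopped moving at TCP x = 0.5675 m, with the push force rising from 7 to 16 N.
- **Final pictures:** the bolt nose is through the staple, and the catch is fully up with its tooth behind the ear. Of the loose things, the tape roll and what shows of the coil and tray look unmoved.
- **Hand clear:** contact force after lifting away was about 0 N.

**What disagreed:**
- My first scene and side readings of the catch were up to about 9 mm off the wrist camera's. I used the wrist reading, which fitted the given sizes.
- Early in the push the catch was bottoming out, and the force reached about 18 N down and 14 N back. I raised the hand 2 mm, which cured it.

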